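# Close the packed cool box and draw out its telescopic handle

### The arm

A 7-joint arm with a two-finger parallel gripper is mounted at the origin on the work surface. World frame = base frame: x ahead of the robot, y to its left, z up, the work surface at z = 0. Lengths are in m, angles in rad, forces in N, time in s.
With the tool pointing down it reaches from about 0.4 to 0.9 m from the base axis. Payload 5.5 kg.
Tool frame: the origin (TCP) lies on the centre line of the jaws, within the pads' length; the fingertips stand 11 mm ahead of it and the grasp point (between the pads) lies 8 mm behind it (bot.tip_extent is the distance from the TCP to the fingertips, in m); x points along the fingers, y is the direction in which the jaws open and shut, and the axes are right-handed (so a half turn about x gives the same grasp; the last joint's range is limited). The gripper opens to 92 mm and grips with 3 to 60 N. Pads are 19 mm wide; open, the fingers measure 130 mm over their backs; the gripper's body (75 mm by 190 mm) begins 47 mm behind the grasp point.
Start: joints at [1.376, 0.501, -0.427, 1.55, 0.221, 1.138, -0.21], TCP at [0.287, -0.583, 0.238] pointing down, gripper open.
Joint ranges: [-2.88, 2.88], [-0.31, 2.03], [-1.54, 1.56], [0.2, 2.42], [-1.41, 4.55], [0.19, 2.02], [-2.57, 2.57]. Speed limits (rad/s): [2.57, 2.57, 3.14, 3.14, 3.14, 3.14, 3.14].

### API

Orientations are given as a rotation vector (axis times angle).
In Python, from bench import bot, capture, get_calibration gives the robot as it stands.
- The arm moves only by the shell command python3 -m creep 'ROWS'. ROWS is JSON, a list of rows, each a list of 3 entries, a list of its own where there are three numbers: the shift along the tool's x, y, z in m, then the turn about the tool's x in rad, then the gripper command: -1 is shut, 1 is fully open, values between are in proportion. A call has exactly 5 rows; each row shifts and turns the commanded pose from where the row before left it, along the tool's axes as they then stand; what a row does not reach is not made up. A row lasts 1/12 s, in which the tool goes at most 41.7 mm and 7.16 degrees, less where a joint would pass 70% of its speed; a pose out of reach is approached as far as the arm can. A call is refused whole if a number of a shift passes 0.0417 or a number of a turn 0.125, either way. A call with a gripper value outside its range is refused whole. The fingers move at their own pace and stop on an object; the grip force is fixed at half the most. Time passes only in rows, so rows that do not move let the fingers close, or fill a call up. It gives the time, the measured TCP pose, the force and the opening at its end, in the units of the state.
- bot.get_obs(): the state, without advancing time (a new reading comes with each control period).
- capture(name): name is "scene" or "top" or "wrist"; returns the picture (420x560x3 uint8, red, green, blue); there is no depth.
- get_calibration(name): a dict with "fx", "fy", "cx", "cy" (pixels), "xyz" and "rotation" of the camera in the world; the wrist camera has in their place "mount" (4x4, takes a point from camera to tool coordinates, whose origin is the TCP and whose axes are the tool frame's). Camera axes: x right, y up, looking along -z (the intrinsics and any distortion apply to the point x, -y, -z); pixel columns grow to the right and rows downward; lengths in m; the calibration is good to about 2 mm. A picture is of the moment at which its call begins: read the wrist's pose just before it. get_calibration takes no time and is no camera call.
- bot.hand_in(): hands the job in, once; it reports no verdict.
The state is a dict: "time_s": time; "joints": joint angles; "joint_velocities": joint speeds; "tau": joint torques, N m; "tcp_pos": TCP position; "orientation": TCP orientation; "wrist_force": force on the tool from outside, world axes, zero at the start; "torque": the same for the moment, N m; "finger_gap": finger opening in m.
Only numpy, scipy, OpenCV 4.12 (cv2) and the standard library are available. Lean on these libraries where they do the work, as an engineer would, in place of code of your own. Each camera call takes 0.05 s, during which the arm holds its last target. There are 200 camera calls.

### The job

The cool box on the worktop is packed: shut its lid fully first, then pull its telescopic handle straight up, past the first stop, to the second stop; the handle only slides while the button in its grip is squeezed in. Finish while holding: keep the grip bar pinched with the button squeezed in and the handle fully out, ready for me to take over, and leave the other things on the worktop where they stand.

Things in the scene. Friction and masses are not known exactly. Their poses are not given: they have to be found in the camera images.
- cooler: white cool box: open tub 180 (its x) by 280 (its y) by 150 mm high, walls 12 mm, standing firm (fixed). Origin: centre of its underside, on the worktop, z up. Its +x points to the hinged side, away from the robot give or take 0.35 rad. Two handle sleeves stand behind it at x = +110, y = +-75 mm, 20 mm thick, 165 mm high
- lid_hinge (a point): middle of the lid's hinge line, at x = +90, y = 0, z = 150 mm in the cool box's frame; the hinge runs along the cool box's y
- lid (a joint): angle of the grey lid, rad: 0 fully shut, grows as it opens upward (0.5 to 0.95 at the start). A flat panel 184 by 284 mm, 12 mm thick, no knob, hinged on the +x rim. The hinge is stiff: the lid stays where it is left and must be pushed down all the way (about 1 to 5 N near its free edge)
- lid_edge (a point): middle of the lid's free edge, on its outer (upper) face, 180 mm from the hinge; 162 mm above the worktop when shut. Axes turn with the lid: z is the outward normal of the outer face, y runs along the hinge
- handle (a joint): how far the telescopic handle is pulled out, m: 0 home, first stop at 0.06, second stop (end of travel) at 0.12. It slides straight up. A latch blocks it at home and again at the first stop unless the button is squeezed in: keep it squeezed all the way. Pulling takes 4 to 9 N (return spring, weight, friction); let go at the second stop, it slips back to about 0.073
- bar_mid (a point): centre of the handle's black grip bar, 24 mm (cool box x) by 170 mm (cool box y) by 22 mm high. Home: 200 mm above the worktop, at x = +110, y = 0 in the cool box's frame; at the second stop 320 mm above the worktop. 27 mm of room between the shut lid's top and the bar's underside. Axes parallel to the cool box's
- button (a joint): how far the grey squeeze button in the grip bar is pressed, m: 0 out, 0.006 fully in. 6 N presses it fully in and it springs out when released; the latch is free above about 0.004. It rides with the handle
- button_face (a point): centre of the button's outer face. The button, 44 mm long by 15 mm high, sits in the middle of the bar's +x side (away from the lid), 7 mm proud when out and 1 mm when in, and is pressed towards -x. A pinch across the bar at its middle squeezes it in (31 mm across at first, 25 mm squeezed)
- mug: bystander, not to be moved: white mug, 80 mm wide, 90 mm tall; origin at its underside
- spice_jar: bystander, not to be moved: small amber jar with a black cap, 44 mm wide, 90 mm tall; origin at its underside
- soap_bottle: bystander, not to be moved: clear plastic bottle, 56 mm wide, 150 mm tall; origin at its underside
- bowl: bystander, not to be moved: white bowl, 130 mm wide, 55 mm tall; origin at its underside
- preserve_jar: bystander, not to be moved: glass jar with a steel cap, 70 mm wide, 110 mm tall; origin at its underside

How it is judged:
By the outcome, as a careful person would: the job done as asked, in the order asked, and still so for the second after the job is handed in, while the arm keeps its last pose, push and grip.
It also fails if it takes over 53 s, if anything falls off the work surface, if the arm or the gripper's body presses on something with over 40 N, if the wrist force passes 120 N, or if a joint passes its speed limit or range.

## Working session

There is one attempt and no reset: what is moved stays moved. The work goes in short steps, Python scripts to look and compute and a shell command to move; the robot and the scene stay as the last step left them, time stands still between calls to the robot, and variables do not carry over. Pictures are saved under pics/ and viewed, about 8 in all and at most 12, crops included, and the job is handed in when it is done.

```bash
ls; mkdir -p pics
python3 - <<'E'
from bench import bot,capture,get_calibration
import cv2,numpy as np
for n in("scene","top"):
    im=capture(n); cv2.imwrite(f"pics/{n}0.png",im[...,::-1]); c=get_calibration(n); print(n,c)
print(get_calibration("wrist")); o=bot.get_obs(); print(o)
E
```

```text
pics
scene {'fx': 461.08457719359336, 'fy': 461.08457719359336, 'cx': 272.93831474062154, 'cy': 205.11787767625597, 'xyz': array([1.21821592, 0.11603899, 0.96222469]), 'rotation': array([0.52862758, 0.54314863, 1.53780302])}
top {'fx': 541.4961670414765, 'fy': 541.4961670414765, 'cx': 274.31167176894746, 'cy': 213.95208841297782, 'xyz': array([0.50279422, 0.11589021, 1.39508613]), 'rotation': array([ 0.0363189 , -0.05823554, -1.59079185])}
{'fx': 348.95840176277886, 'fy': 348.95840176277886, 'cx': 277.62802871905365, 'cy': 208.40672224140962, 'mount': array([[-2.10108158e-03,  2.74715320e-01, -9.61523312e-01,
        -1.46430938e-01],
       [ 9.99997793e-01,  5.90021850e-04, -2.01658023e-03,
        -2.27939751e-04],
       [ 1.33342805e-05, -9.61525426e-01, -2.74715953e-01,
        -7.41697139e-02],
       [ 0.00000000e+00,  0.00000000e+00,  0.00000000e+00,
         1.00000000e+00]])}
{'time_s': 0.1, 'joints': array([ 1.37624124,  0.50178111, -0.42680056,  1.55130457,  0.22081693,
        1.13830417, -0.21031447]), 'joint_velocities': array([ 0.0002926 , -0.00108869,  0.00053704, -0.00294801, -0.00185053,
        0.00113103,  0.00120576]), 'tau': array([-1.06855383e-02, -5.67876720e+01, -5.83808362e+00, -2.79917872e+01,
       -6.89640013e-02,  2.40389822e-02,  4.86806653e-05]), 'tcp_pos': array([ 0.2869511 , -0.58256922,  0.23678151]), 'orientation': array([ 1.96735784,  0.46014851, -1.96805024]), 'wrist_force': array([-0.26452872, -0.55123202,  0.67351434]), 'torque': array([-0.03432266, -0.02570762,  0.03174906]), 'finger_gap': 0.09202223849464135}
```

View pics/scene0.png

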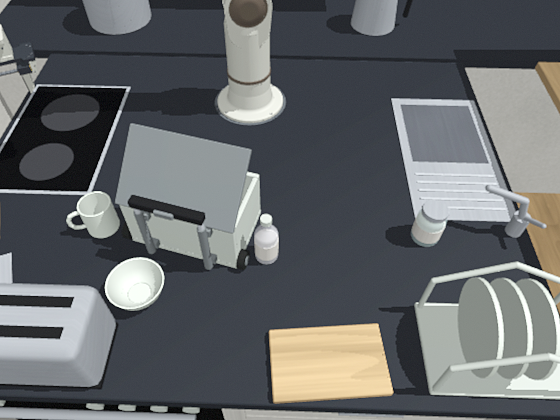

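View pics/top0.png

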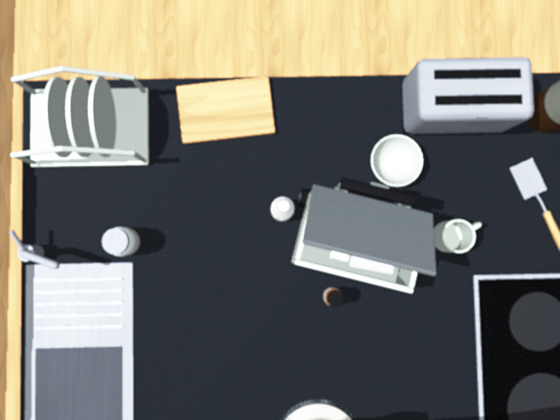

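The scene view shows the lid at (185,170), the bar at (167,210), the bottle at (266,240), the bowl at (135,285) and the mug at (97,215). The top view shows the tub's near rim from (293,262) to (415,291), the bar at about (378,190), and the amber jar at (333,296). I'll enlarge both for corner picking.

```bash
cat > h.py <<'E'
import numpy as np,cv2
from bench import bot,capture,get_calibration
from scipy.spatial.transform import Rotation as R
def cam(n,obs=None):
    c=get_calibration(n)
    if n=="wrist":
        m=c["mount"]; Rt=R.from_rotvec(obs["orientation"]).as_matrix()
        return c,Rt@m[:3,:3],obs["tcp_pos"]+Rt@m[:3,3]
    return c,R.from_rotvec(c["rotation"]).as_matrix(),np.array(c["xyz"])
def ray(n,p,obs=None):
    c,Rm,o=cam(n,obs); d=Rm@np.array([(p[0]-c["cx"])/c["fx"],-(p[1]-c["cy"])/c["fy"],-1]); return o,d/np.linalg.norm(d)
def plane(n,p,z,obs=None):
    o,d=ray(n,p,obs); return o+d*(z-o[2])/d[2]
def proj(n,P,obs=None):
    c,Rm,o=cam(n,obs); q=Rm.T@(np.asarray(P)-o); return np.array([c["cx"]+c["fx"]*q[0]/-q[2],c["cy"]-c["fy"]*q[1]/-q[2]])
E
python3 - <<'E'
import cv2,numpy as np
a=cv2.imread("pics/scene0.png")[120:270,110:270]; b=cv2.imread("pics/top0.png")[170:310,285:445]
a=cv2.resize(a,None,fx=2.5,fy=2.5,interpolation=2);b=cv2.resize(b,None,fx=2.5,fy=2.5,interpolation=2)
b=cv2.convertScaleAbs(b,alpha=1.5,beta=0); a=cv2.convertScaleAbs(a,alpha=1.5,beta=0)
b=cv2.copyMakeBorder(b,0,a.shape[0]-b.shape[0],0,0,0)
cv2.imwrite("pics/z.png",np.hstack([a,b]))
E
```

```text
(no output)
```

View pics/z.png

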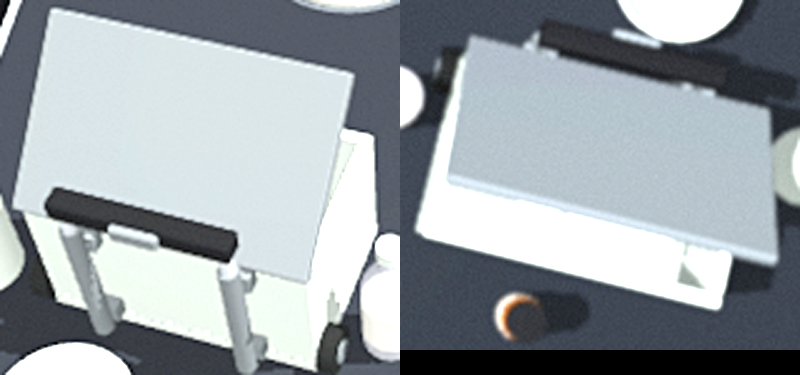

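Run:
```python
from h import *
S=lambda u,v:(110+u/2.5,120+v/2.5); T=lambda u,v:(285+(u-400)/2.5,170+v/2.5)
P=lambda n,p,z:plane(n,p,z)[:2]
bt=[P("top",T(*q),.211) for q in((545,22),(728,66),(725,85),(538,45))]
print("bar top cam",np.round(bt,3),np.mean(bt,0)); d=bt[0]-bt[1]; print(np.linalg.norm(d),np.arctan2(-d[0],d[1]))
bs=[P("scene",S(*q),.211) for q in((58,188),(238,236))]; d=bs[1]-bs[0]; print("bar scene",bs,np.linalg.norm(d),np.arctan2(-d[0],d[1]))
r=[P("top",T(*q),.15) for q in((418,233),(720,308))]; d=r[0]-r[1];a=np.arctan2(-d[0],d[1])
print("rim",r,np.linalg.norm(d),a); o=np.mean(r,0)+.09*np.array([np.cos(a),np.sin(a)]); print("origin",o, "bar", o+.11*np.array([np.cos(a),np.sin(a)]))
# lid corners two views
for s,t in(((50,10),(775,258)),((352,73),(452,182))):
    o1,d1=ray("scene",S(*s));o2,d2=ray("top",T(*t))
    k=np.linalg.lstsq(np.c_[d1,-d2],o2-o1,rcond=None)[0]; A=o1+d1*k[0];B=o2+d2*k[1]; print("lid corner",(A+B)/2,np.linalg.norm(A-B))
print("jar",P("top",(333,297),.09),"soap",P("top",(282,208),.15),"mug",P("top",(456,236),.09),"bowl",P("top",(397,160),.055))
print(R.from_rotvec(bot.get_obs()["orientation"]).as_matrix())
```

```text
bar top cam [[ 0.648 -0.054]
 [ 0.606 -0.215]
 [ 0.589 -0.211]
 [ 0.628 -0.048]] [ 0.61802223 -0.13196717]
0.16582263363463404 -0.25664562698658294
bar scene [array([ 0.59275023, -0.201808  ]), array([ 0.6388299 , -0.04182094])] 0.16649083489271843 -0.280431182949783
rim [array([0.46355543, 0.05914703]), array([ 0.38917159, -0.21615726])] 0.2851761057097957 -0.26388679082141875
origin [ 0.51324802 -0.10198024] bar [ 0.6194402  -0.13067207]
lid corner [ 0.44057351 -0.22888885  0.27626731] 0.0012722076240290897
lid corner [0.50875449 0.04095287 0.27447215] 0.010448688454804088
jar [ 0.3789062  -0.03952503] soap [0.59083404 0.07976407] mug [ 0.5187546  -0.34154034] bowl [ 0.71216361 -0.2133755 ]
[[-7.21221940e-04  4.41958808e-01 -8.97035056e-01]
 [ 1.58533534e-03 -8.97033657e-01 -4.41959393e-01]
 [-9.99998483e-01 -1.74085219e-03 -5.36925652e-05]]
```

```bash
python3 -m creep '[[[-0.035,0,0],0,-1],[[-0.035,0,0],0,-1],[[-0.033,0,0],0,-1],[[0,-0.02,-0.0228],0,-1],[[0,-0.02,-0.0228],0,-1]]'; python3 -m creep '[[[0,-0.025,-0.0285],0,-1],[[0,-0.025,-0.0285],0,-1],[[0,-0.025,-0.0285],0,-1],[[0,-0.025,-0.0285],0,-1],[[0,-0.025,-0.0285],0,-1]]'
```

```text
time_s: 0.52
tcp_pos: [0.3101, -0.5288, 0.3427]
orientation: [1.969, 0.45, -1.967]
wrist_force: [-0.0, 1.2, -1.4]
finger_gap: 0.0632
time_s: 0.93
tcp_pos: [0.3832, -0.35, 0.3404]
orientation: [1.967, 0.459, -1.968]
wrist_force: [0.9, -0.1, 0.7]
finger_gap: 0.0301
```

```bash
python3 -m creep '[[[0,-0.0261,-0.0298],0,-1],[[0,-0.0261,-0.0298],0,-1],[[0,-0.0261,-0.0298],0,-1],[[0,-0.0261,-0.0298],0,-1],[[0,-0.0261,-0.0298],0,-1]]'; python3 -m creep '[[[0,-0.0261,-0.0298],0,-1],[[0,-0.0261,-0.0298],0,-1],[[0,0,0],-0.12,-1],[[0,0,0],-0.12,-1],[[0,0,0],-0.12,-1]]';python3 -m creep '[[[0,0,0],-0.12,-1],[[0,0,0],-0.12,-1],[[0,0,0],-0.12,-1],[[0,0,0],-0.12,-1],[[0,0,0],0,-1]]'
python3 - <<'E'
from h import *
o=bot.get_obs();print(R.from_rotvec(o["orientation"]).as_matrix().round(3),o["tcp_pos"],o["joints"].round(2))
im=capture("wrist");cv2.imwrite("pics/w1.png",im[...,::-1])
a=np.array([.966,-.259]);h=np.array([.6,-.125]);d=o["tcp_pos"][:2]-h;print("h",-d@a,"v",d@np.array([.259,.966]))
E
```

```text
time_s: 1.35
tcp_pos: [0.4591, -0.1671, 0.3406]
orientation: [1.967, 0.458, -1.967]
wrist_force: [0.8, -0.0, -0.0]
finger_gap: 0.0009
time_s: 1.77
tcp_pos: [0.4894, -0.0945, 0.3404]
orientation: [1.732, 0.76, -1.733]
wrist_force: [0.1, -0.7, -0.2]
finger_gap: 0.0006
time_s: 2.18
tcp_pos: [0.4891, -0.0958, 0.3403]
orientation: [1.404, 1.071, -1.405]
wrist_force: [0.5, -0.4, 0.2]
finger_gap: 0.0001
[[-0.001  0.964 -0.265]
 [ 0.    -0.265 -0.964]
 [-1.    -0.001 -0.   ]] [ 0.48910338 -0.09579675  0.34034518] [ 0.93  0.18 -0.88  1.78  0.15  1.25 -0.27]
h 0.11468977913131154 v -0.0005118813938626127
```

View pics/w1.png

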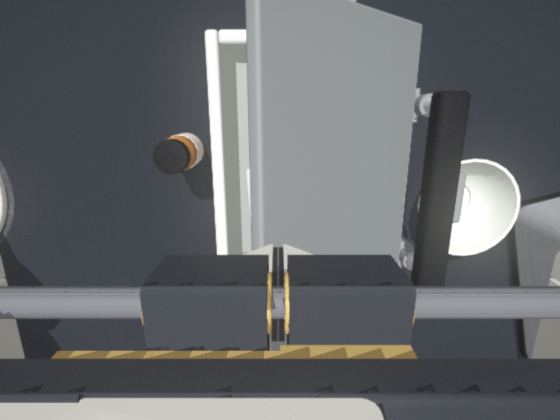

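The wrist view shows the jaws aligned with the lid, its free edge at column 255 and the bar at columns 430–465. Now I'll push down.

```bash
python3 -m creep '[[[0.02,0,0],0,-1],[[0.02,0,0],0,-1],[[0.015,0,0],0,-1],[[0.01,-0.003,0],0,-1],[[0.01,-0.004,0],0,-1]]'; python3 -m creep '[[[0.012,-0.005,0],0,-1],[[0.012,-0.005,0],0,-1],[[0.012,-0.005,0],0,-1],[[0.012,-0.004,0],0,-1],[[0.012,-0.003,0],0,-1]]';python3 -m creep '[[[0.012,-0.003,0],0,-1],[[0.01,-0.002,0],0,-1],[[0.006,0,0],0,-1],[[0.004,0,0],0,-1],[[0,0,0],0,-1]]'
```

```text
time_s: 2.65
tcp_pos: [0.4828, -0.0939, 0.2652]
orientation: [1.41, 1.066, -1.409]
wrist_force: [-0.4, -0.3, 1.6]
finger_gap: 0.0001
time_s: 3.07
tcp_pos: [0.461, -0.0878, 0.2055]
orientation: [1.408, 1.066, -1.409]
wrist_force: [-1.3, -0.3, 2.3]
finger_gap: 0.0005
time_s: 3.48
tcp_pos: [0.4564, -0.0865, 0.1739]
orientation: [1.407, 1.068, -1.409]
wrist_force: [-0.0, -0.8, -0.0]
finger_gap: 0.0004
```

```bash
python3 -m creep '[[[0.002,0,0],0,-1],[[0.002,0,0],0,-1],[[0.002,0,0],0,-1],[[0,0,0],0,-1],[[0,0,0],0,-1]]'
python3 - <<'E'
from h import *
im=capture("scene");cv2.imwrite("pics/s1.png",cv2.resize(im[100:300,60:320,::-1],None,fx=3,fy=3)[:600])
E
```

```text
time_s: 3.9
tcp_pos: [0.4569, -0.0865, 0.1729]
orientation: [1.403, 1.064, -1.411]
wrist_force: [-22.6, 2.7, 62.3]
finger_gap: 0.0004
```

View pics/s1.png

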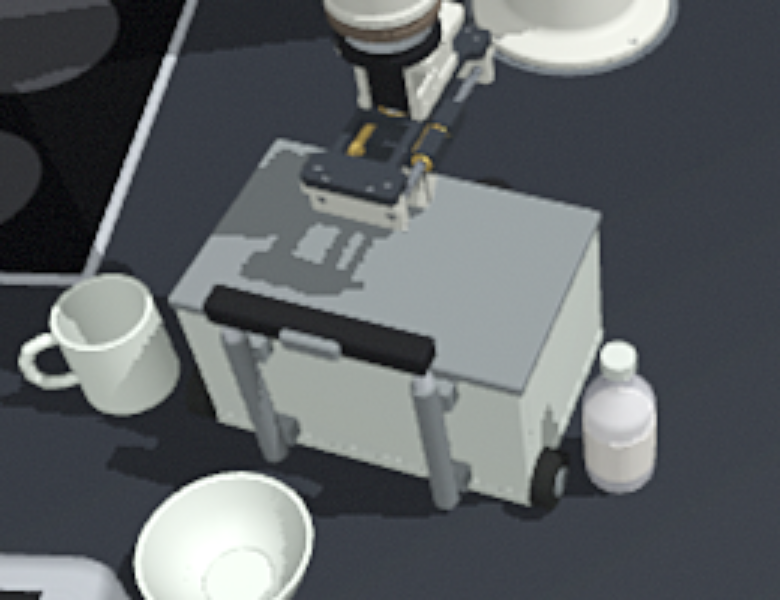

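Lid is down on its stop: 62 N with TCP at 0.1729, against the 0.173 expected. The scene picture shows it flat, with the bar at (320,325) and the neighbours undisturbed. I'll lift, open and go above the bar.

```bash
python3 -m creep '[[[-0.02,0,0],0,-1],[[-0.03,0,0],0,-1],[[-0.03,0,0],0,1],[[-0.028,0,0],0,1],[[0,0.02,0],0,1]]'; python3 -m creep '[[[0,0.035,0],0,1],[[0,0.035,0],0,1],[[0,0.035,0],0,1],[[0,0.03,0],0,1],[[0,0.0135,0],0,1]]';python3 -m creep '[[[0,0,0],0,1],[[0,0,0],0,1],[[0,0,0],0,1],[[0,0,0],0,1],[[0,0,0],0,1]]'
python3 - <<'E'
from h import *
o=bot.get_obs();im=capture("wrist");cv2.imwrite("pics/w2.png",im[...,::-1])
g=cv2.cvtColor(im,cv2.COLOR_RGB2GRAY)
a=np.array([.966,-.259]);b=np.array([.259,.966])
for nm,u,v in(("edge-",-.012,-.07),("edge-",-.012,0),("edge+",.012,-.07),("edge+",.012,0)):
    p=np.array([.619,-.131])+u*a+v*b; print(nm,v,proj("wrist",[*p,.211],o))
E
```

```text
time_s: 4.37
tcp_pos: [0.4774, -0.0915, 0.2817]
orientation: [1.407, 1.059, -1.403]
wrist_force: [0.4, 1.1, 0.3]
finger_gap: 0.0161
time_s: 4.78
tcp_pos: [0.6223, -0.1337, 0.2751]
orientation: [1.411, 1.065, -1.408]
wrist_force: [-0.3, -0.7, -0.1]
finger_gap: 0.0489
time_s: 5.2
tcp_pos: [0.6182, -0.132, 0.2762]
orientation: [1.407, 1.067, -1.407]
wrist_force: [0.5, -0.5, -0.1]
finger_gap: 0.0828
edge- -0.07 [261.81053251 322.1567952 ]
edge- 0 [259.26036207 227.05620832]
edge+ -0.07 [296.27816602 321.79739158]
edge+ 0 [296.71741591 226.65234911]
```

View pics/w2.png

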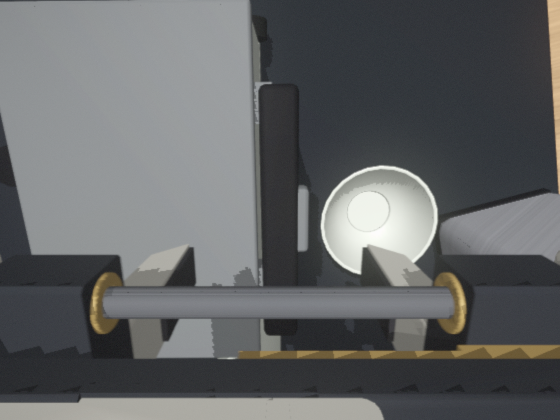

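The wrist view shows the bar at columns 261–299 and rows 85–334, and the button at column 303, rows 186–251. I'll turn that into offsets.

Run:
```python
from h import *
o=bot.get_obs();t=o["tcp_pos"]; Rm=R.from_rotvec(o["orientation"]).as_matrix()
f=lambda p,z:np.round((Rm.T@(plane("wrist",p,z,o)-[t[0],t[1],0])*1000)[1:],1)
for nm,p,z in(("end+",(280,85),.211),("end-",(281,334),.211),("eL",(261,227),.211),("eR",(299,227),.211),("but top",(303,186),.2075),("but bot",(303,251),.2075)): print(nm,"tool y,z mm",f(p,z))
print(t)
```

```text
end+ tool y,z mm [  1.7 -86.8]
end- tool y,z mm [ 2.8 78.8]
eL tool y,z mm [-10.3  -0.9]
eR tool y,z mm [14.1 -0.8]
but top tool y,z mm [ 16.4 -26.9]
but bot tool y,z mm [17.3 17.3]
[ 0.61838452 -0.13208648  0.27627093]
```

```bash
python3 -m creep '[[[0.01,0.002,-0.004],0,1],[[0.02,0,0],0,1],[[0.02,0,0],0,1],[[0.02,0,0],0,1],[[0.013,0,0],0,1]]'; python3 -m creep '[[[0,0,0],0,1],[[0,0,0],0,-1],[[0,0,0],0,-1],[[0,0,0],0,-1],[[0,0,0],0,-1]]';python3 -m creep '[[[0,0,0],0,-1],[[0,0,0],0,-1],[[0,0,0],0,-1],[[0,0,0],0,-1],[[0,0,0],0,-1]]';python3 -m creep '[[[0,0,0],0,-1],[[0,0,0],0,-1],[[0,0,0],0,-1],[[0,0,0],0,-1],[[0,0,0],0,-1]]'
```

```text
time_s: 5.67
tcp_pos: [0.6207, -0.1286, 0.1902]
orientation: [1.406, 1.069, -1.409]
wrist_force: [0.2, 0.0, -0.4]
finger_gap: 0.092
time_s: 6.08
tcp_pos: [0.6229, -0.1288, 0.1941]
orientation: [1.408, 1.066, -1.406]
wrist_force: [-0.4, -0.1, -0.2]
finger_gap: 0.0698
time_s: 6.5
tcp_pos: [0.622, -0.1288, 0.1928]
orientation: [1.407, 1.067, -1.407]
wrist_force: [-0.1, 0.1, -0.5]
finger_gap: 0.0365
time_s: 6.92
tcp_pos: [0.6208, -0.1285, 0.1927]
orientation: [1.406, 1.069, -1.409]
wrist_force: [-5.3, 0.3, 4.8]
finger_gap: 0.0248
```

Gap is 24.8 mm, so the button is squeezed in. I'll lift the handle.

```bash
python3 -m creep '[[[-0.003,0,0],0,-1],[[-0.005,0,0],0,-1],[[-0.006,0,0],0,-1],[[-0.008,0,0],0,-1],[[-0.008,0,0],0,-1]]'; python3 -m creep '[[[-0.008,0,0],0,-1],[[-0.008,0,0],0,-1],[[-0.008,0,0],0,-1],[[-0.008,0,0],0,-1],[[-0.008,0,0],0,-1]]'
```

```text
time_s: 7.33
tcp_pos: [0.6208, -0.1285, 0.2226]
orientation: [1.406, 1.07, -1.409]
wrist_force: [-4.7, 1.5, -6.5]
finger_gap: 0.0247
time_s: 7.75
tcp_pos: [0.6208, -0.1285, 0.2632]
orientation: [1.406, 1.069, -1.409]
wrist_force: [-4.8, 1.4, -7.1]
finger_gap: 0.0247
```

Passed the first stop at 7 N pull; total commanded so far is 70 mm.

```bash
python3 -m creep '[[[-0.008,0,0],0,-1],[[-0.008,0,0],0,-1],[[-0.008,0,0],0,-1],[[-0.008,0,0],0,-1],[[-0.007,0,0],0,-1]]'; python3 -m creep '[[[-0.004,0,0],0,-1],[[-0.003,0,0],0,-1],[[-0.003,0,0],0,-1],[[-0.001,0,0],0,-1],[[0,0,0],0,-1]]'
```

```text
time_s: 8.17
tcp_pos: [0.6208, -0.1285, 0.3023]
orientation: [1.406, 1.069, -1.409]
wrist_force: [-5.1, 1.0, -8.1]
finger_gap: 0.0247
time_s: 8.58
tcp_pos: [0.6208, -0.1285, 0.3128]
orientation: [1.406, 1.069, -1.409]
wrist_force: [-7.0, 1.5, -7.2]
finger_gap: 0.0245
```

```bash
python3 -m creep '[[[-0.001,0,0],0,-1],[[-0.001,0,0],0,-1],[[0,0,0],0,-1],[[0,0,0],0,-1],[[0,0,0],0,-1]]'
```

```text
time_s: 9.0
tcp_pos: [0.6208, -0.1285, 0.313]
orientation: [1.406, 1.071, -1.41]
wrist_force: [-4.6, 2.8, -21.5]
finger_gap: 0.0244
```

At the end stop (21 N, no more rise). I'll ease off 1 mm so a firm but modest pull remains, then check.

```bash
python3 -m creep '[[[0.001,0,0],0,-1],[[0,0,0],0,-1],[[0,0,0],0,-1],[[0,0,0],0,-1],[[0,0,0],0,-1]]'
python3 - <<'E'
from h import *
im=capture("scene");cv2.imwrite("pics/s2.png",cv2.resize(im[100:300,60:320,::-1],None,fx=3,fy=3))
o=bot.get_obs();print(o["tcp_pos"],o["wrist_force"],o["finger_gap"])
E
```

```text
time_s: 9.42
tcp_pos: [0.6208, -0.1285, 0.313]
orientation: [1.406, 1.07, -1.41]
wrist_force: [-6.2, 2.6, -18.0]
finger_gap: 0.0243
[ 0.62078973 -0.12849835  0.31300344] [ -6.78965773   2.22848173 -17.09578018] 0.024687098191608546
```

View pics/s2.png

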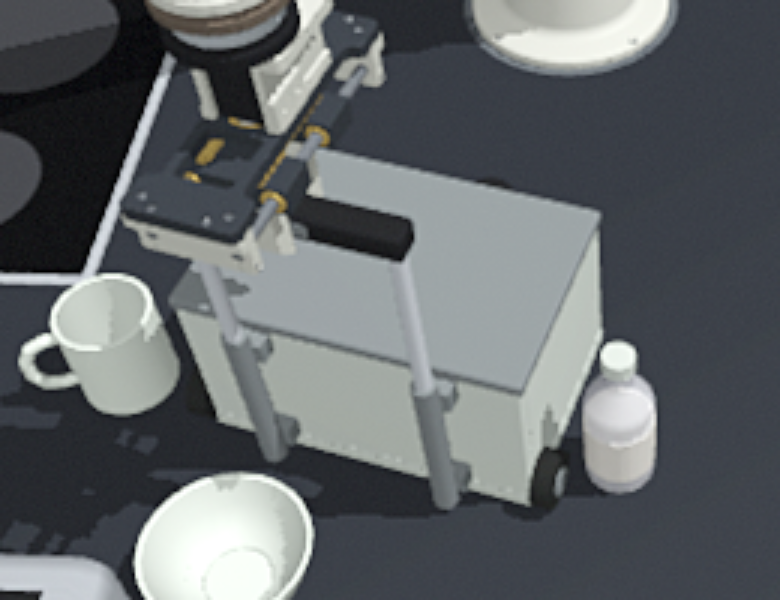

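The picture shows the lid flat, the handle well out (bar end at (410,235)), and the mug, bowl and bottle where they were. Handing in.

```bash
python3 -c "
from bench import bot
print(bot.hand_in()); print(bot.get_obs()['time_s'])"
```

```text
the job is handed in; nothing more can be done
None
the job is handed in; nothing more can be done
```

The job is handed in at about 9.5 s. The lid was shut first, then the handle was pulled to its second stop, and the arm is still pinching the grip bar with the button squeezed in.

- **Lid:** I pushed it down until it met a hard stop. The fingertips were at 162 mm, the shut height, with 62 N at the wrist. The later scene pictures show it lying flat.
- **Handle:** It rose 120 mm from home, passing the first stop without catching. At the end the pull climbed from about 7 N to 21 N with no further rise, so it is at the second stop. I eased the pull back to about 17–18 N for the hold.
- **Grip:** The jaw opening is 24–25 mm, against the 25 mm expected with the button in.
- **Other things on the worktop:** The mug, bowl and soap bottle look unmoved in the last picture. The spice jar and preserve jar were outside that crop. The arm never went near the preserve jar and stayed well above the spice jar.

A steady sideways force of about 5–7 N remains in the pinch. No check failed or disagreed.

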